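Unmould, catch and stopper the sweets

TASK

Lift all the amber sweets out of the moulding block and lay them in the aluminium chute behind its closed red gate. Then hold the white cup under the chute mouth by its handle, push the gate up with the cup's rim and catch every sweet in the cup as it slides off, still holding the cup clear of the worktop. Put the cup back upright in the middle of the cork coaster and set the cork bung fully home in its mouth, leaving the green case, the spoons and the brown bottle where they are.

Things in the scene. Friction and masses are not known exactly. Their poses are not given: they have to be found in the camera images.
- sweet0: Amber hard sweet, a block 22 x 20 x 18 mm (its own x, y, z), 15 g; origin at its centre. It starts in a cavity of the mould, top face up, its x along the mould's x, with 12 mm of its height standing above the mould's top; grasp it across its y (20 mm). Absent in some runs (3 to 5 of the five are there).
- sweet1: Amber hard sweet, a block 22 x 20 x 18 mm (its own x, y, z), 15 g; origin at its centre. It starts in a cavity of the mould, top face up, its x along the mould's x, with 12 mm of its height standing above the mould's top; grasp it across its y (20 mm). Absent in some runs (3 to 5 of the five are there).
- sweet2: Amber hard sweet, a block 22 x 20 x 18 mm (its own x, y, z), 15 g; origin at its centre. It starts in a cavity of the mould, top face up, its x along the mould's x, with 12 mm of its height standing above the mould's top; grasp it across its y (20 mm). Absent in some runs (3 to 5 of the five are there).
- sweet3: Amber hard sweet, a block 22 x 20 x 18 mm (its own x, y, z), 15 g; origin at its centre. It starts in a cavity of the mould, top face up, its x along the mould's x, with 12 mm of its height standing above the mould's top; grasp it across its y (20 mm). Absent in some runs (3 to 5 of the five are there).
- sweet4: Amber hard sweet, a block 22 x 20 x 18 mm (its own x, y, z), 15 g; origin at its centre. It starts in a cavity of the mould, top face up, its x along the mould's x, with 12 mm of its height standing above the mould's top; grasp it across its y (20 mm). Absent in some runs (3 to 5 of the five are there).
- mould: Fixed aluminium moulding block 200 x 64 x 24 mm (its x, y, z), origin under its centre. Five cavities 25 x 23 mm, 6 mm deep, in a row along its x, 38 mm apart.
- chute: Fixed polished aluminium trough on legs, open on top; origin on the worktop plumb below its lip, discharging along its +y. Floor: height 172 mm at y = 0, rising at 28 degrees towards -y to 266 mm at the end wall at y = -177 mm. Inner width 36 mm (x), walls 22 mm high. Base and legs lie at y < -10 mm. A sweet let go just over the floor slides down and queues at the gate.
- lip (a point): Middle of the chute floor's lower edge, where sweets drop off; axes as the chute's.
- gate (a joint): Height of the red gate above closed, m: 0 closed, 0.045 at most. It slides straight up, weighs 80 g and falls shut by itself. Shut, its plate stands to 38 mm above the lip; sweets pass once it is up by about 0.032. With it up 0.036 the fork is still 14 mm below the lip.
- fork (a point): Middle of the underside of the gate's two-pronged fork, which moves with it: 33 mm beyond the lip along the chute's +y, height 122 mm when shut. The prongs, 4 mm thick, run 5 to 65 mm beyond the lip, 32 to 50 mm either side of the middle. A cup brought in below them along the chute's -y, mouth centred under this point, and raised lifts the gate by its rim.
- cup: White ceramic cup, 84 mm across outside, 76 mm inside, 85 mm high, floor 5 mm thick, 180 g; origin under its middle, z up its axis. A flat upright handle, 12 mm thick (along x), sticks out along its +y from 42 to 92 mm off the axis, from 25 to 75 mm above the base.
- cup_rim (a point): Centre of the cup's mouth at rim height (85 mm above its base).
- cup_handle (a point): Grip point in the cup's handle: 72 mm from the cup's axis along its +y, 56 mm above its base; pinch across the cup's x (12 mm).
- bung: Cork bung with a dark wooden knob, 60 g; origin at the centre of its underside, z up. Tapered plug 10 mm tall, 63 mm across at the bottom and 71 mm at its top; then a flange 86 mm across, 6 mm thick; then the knob, 22 mm across, from 16 to 46 mm above the origin. Fully home the flange rests on the cup's rim: the origin is then 75 mm above the cup's base.
- coaster: Fixed round cork coaster, 120 mm across and 4 mm thick; origin under its centre. The cup starts on it.
- case: Bystander: open green plastic thermometer case, 86 x 170 x 16 mm, origin under its middle.
- spoons: Bystander: steel measuring spoons on a ring, about 70 x 140 mm, flat, origin below the middle.
- bottle: Bystander: closed brown plastic bottle, 52 mm across, 120 mm high, origin under its middle.
Mind the look-alikes: they are no part of the job. Leave any pink or purple look-alike of the coaster alone.

How it is judged (in metres and radians):
On the way, in this order (a step that is already met when the one before it is completed fails the run):
1. every sweet lies at rest in the chute's trough behind the gate (x of sweet0 in the frame of chute between -0.02 and 0.02 m and y of sweet0 in the frame of chute between -0.19 and 0.003 m and height (world z) of sweet0 between 0.172 and 0.31 m and linear speed of each of sweet0, sweet1, sweet2, sweet3, sweet4 below 0.05 m/s and x of sweet1 in the frame of chute between -0.02 and 0.02 m and y of sweet1 in the frame of chute between -0.19 and 0.003 m and height (world z) of sweet1 between 0.172 and 0.31 m and x of sweet2 in the frame of chute between -0.02 and 0.02 m and y of sweet2 in the frame of chute between -0.19 and 0.003 m and height (world z) of sweet2 between 0.172 and 0.31 m and x of sweet3 in the frame of chute between -0.02 and 0.02 m and y of sweet3 in the frame of chute between -0.19 and 0.003 m and height (world z) of sweet3 between 0.172 and 0.31 m and x of sweet4 in the frame of chute between -0.02 and 0.02 m and y of sweet4 in the frame of chute between -0.19 and 0.003 m and height (world z) of sweet4 between 0.172 and 0.31 m and value of joint gate below 0.004 m), for 0.2 s.
2. the cup's rim, under the chute mouth, lifts the gate (value of joint gate above 0.012 m and distance between cup_rim and fork below 0.022 m), for 0.05 s.
3. every sweet is in the cup while the cup is still held clear of the worktop (z of sweet0 in the frame of cup between 0.005 and 0.078 m and x of sweet0 in the frame of cup between -0.038 and 0.038 m and y of sweet0 in the frame of cup between -0.038 and 0.038 m and z of sweet1 in the frame of cup between 0.005 and 0.078 m and x of sweet1 in the frame of cup between -0.038 and 0.038 m and y of sweet1 in the frame of cup between -0.038 and 0.038 m and z of sweet2 in the frame of cup between 0.005 and 0.078 m and x of sweet2 in the frame of cup between -0.038 and 0.038 m and y of sweet2 in the frame of cup between -0.038 and 0.038 m and z of sweet3 in the frame of cup between 0.005 and 0.078 m and x of sweet3 in the frame of cup between -0.038 and 0.038 m and y of sweet3 in the frame of cup between -0.038 and 0.038 m and z of sweet4 in the frame of cup between 0.005 and 0.078 m and x of sweet4 in the frame of cup between -0.038 and 0.038 m and y of sweet4 in the frame of cup between -0.038 and 0.038 m and height (world z) of cup above 0.012 m and angle between cup's own z axis and vertical below 0.35 rad), for 0.2 s.
At the end, for the whole second after the job is handed in: All the sweets are in the cup; the cup stands upright on the coaster, within 22 mm of its centre; the bung's flange rests on the rim (within 3 mm, level within 0.08 rad); the gate is shut; nothing moves (z of sweet0 in the frame of cup between 0.005 and 0.078 m and x of sweet0 in the frame of cup between -0.038 and 0.038 m and y of sweet0 in the frame of cup between -0.038 and 0.038 m and z of sweet1 in the frame of cup between 0.005 and 0.078 m and x of sweet1 in the frame of cup between -0.038 and 0.038 m and y of sweet1 in the frame of cup between -0.038 and 0.038 m and z of sweet2 in the frame of cup between 0.005 and 0.078 m and x of sweet2 in the frame of cup between -0.038 and 0.038 m and y of sweet2 in the frame of cup between -0.038 and 0.038 m and z of sweet3 in the frame of cup between 0.005 and 0.078 m and x of sweet3 in the frame of cup between -0.038 and 0.038 m and y of sweet3 in the frame of cup between -0.038 and 0.038 m and z of sweet4 in the frame of cup between 0.005 and 0.078 m and x of sweet4 in the frame of cup between -0.038 and 0.038 m and y of sweet4 in the frame of cup between -0.038 and 0.038 m and horizontal distance between cup and coaster below 0.022 m and height (world z) of cup below 0.008 m and angle between cup's own z axis and vertical below 0.08 rad and z of bung in the frame of cup between 0.07 and 0.078 m and horizontal distance between bung and cup below 0.006 m and angle between the z axis of bung and the z axis of cup, either way round below 0.08 rad and value of joint gate below 0.004 m and linear speed of each of cup, bung below 0.02 m/s); the robot touches nothing.
It fails at once if the green case, the spoons or the bottle is moved by more than 30 mm (distance of any of case, spoons, bottle from where it was at the start of the episode above 0.03 m).
Of sweet0, sweet1, sweet2, sweet3, sweet4 only 3 to 5 are there at a start; the rules pass over those that are not, and their reading is None.
At some moment in a run one of cup, bung may be knocked a few centimetres aside while the robot is not near it.
It also fails if it takes over 210 s, if anything falls off the work surface, if the arm or the gripper's body presses on something with over 40 N, if the wrist force passes 120 N, or if a joint passes its speed limit or range.

ROBOT

A 7-joint arm with a two-finger parallel gripper is mounted at the origin on the work surface. World frame = base frame: x ahead of the robot, y to its left, z up, the work surface at z = 0. Lengths are in m, angles in degrees, forces in N, time in s.
With the tool pointing down it reaches from about 0.35 to 0.775 m from the base axis. Payload 3.1 kg.
Tool frame: the origin (TCP) lies on the centre line of the jaws, within the pads' length; the fingertips stand 17 mm ahead of it and the grasp point (between the pads) lies 2 mm behind it (robot.tip_reach is the distance from the TCP to the fingertips, in m); z points along the fingers, y is the direction in which the jaws open and shut (so a half turn about z gives the same grasp; the last joint's range is limited). The gripper opens to 85 mm and grips with 20 to 120 N. Pads are 22 mm wide; open, the fingers measure 114 mm over their backs; the gripper's body (76 mm by 85 mm) begins 54 mm behind the grasp point. The pads swing forward as they close: fully open they stand 13 mm farther back than shut.
Start: joints at [-72.691, 17.813, 0.802, 86.603, -0.252, 75.585, -1.558], TCP at [0.185, 0.518, 0.248] pointing down, gripper open.
Joint ranges: [-154.91, 154.91], [-16.99, 109.72], [-72.82, 74.43], [7.12, 147.25], [-82.49, 262.49], [11.32, 116.49], [-174.64, 174.64]. Speed limits (degrees/s): [159.86, 159.86, 180, 180, 180, 180, 180].

INTERFACE

Orientations are given as [roll, pitch, yaw] about the fixed x, y, z axes, in that order (R = Rz(yaw) Ry(pitch) Rx(roll)).
In Python, from station import robot, fingers, vision, workorder, recognise gives the robot as it stands. Calls block until the motion is done:
- robot.move_to(position, orientation): joint-space move of the TCP to a pose.
- robot.line_to(position, orientation=None, velocity=0.15, f_stop=None): straight line of the TCP; orientation=None keeps the orientation; velocity is the mean speed in m/s. With f_stop (N) it stops when the force on the tool has changed by that much, and returns True; else False.
- robot.move_j(angles): joint-space move.
- fingers.gripper_to(opening, force=None): opening from 0.0 (shut) to 1.0 (fully open); force is the grip in N (None keeps the last); returns when the fingers have stopped.
- robot.pause(seconds).
- robot.inverse_kinematics(position, orientation): joint angles nearest the present ones, or None.
- vision.grab_frame(name): name is "scene" or "side" or "wrist"; returns the picture (400x640x3 uint8, red, green, blue); there is no depth.
- vision.calibration(name): a dict with "mtx" (3x3 intrinsics, pixels), "k1" (the pictures are not rectified: a ray, as slopes to the right and down, at radius r is drawn at 1 + k1 r^2 times it, then the intrinsics apply), "extrinsics" (4x4, takes a point from world to camera coordinates); the wrist camera has in their place "T_tool_cam" (4x4, takes a point from camera to tool coordinates, whose origin is the TCP and whose axes are the flange's). Camera axes: x right, y up, looking along -z (the intrinsics and any distortion apply to the point x, -y, -z); pixel columns grow to the right and rows downward; lengths in m; the calibration is good to about 2 mm. A picture is of the moment at which its call begins: read the wrist's pose just before it. calibration takes no time and is no camera call.
A pose or a line that the arm cannot do raises robot.PlanningError and nothing moves.
- workorder.close_job(): hands the job in, once; it reports no verdict.
Trained networks look in the newest picture that a camera, given by its name, has taken for a name from the list of things; names that differ only in an ending like _2 or _b are one class to them, and where a whole thing is asked for, a point or a joint stands for the part that bears it (a point fixed in the world has none). Each returns a list of dicts, best first, with "p" (0 to 1); they miss things now and then, are a little off and sometimes report something else, mostly with a low value. They report only what shows in the picture. A call takes as long as a camera call. They do not tell look-alikes from the thing itself.
- recognise(label, camera): "rect" ([centre column, centre row, width, height] in pixels, round what is visible of it).
Readings, each from a call of its own:
- robot.current_time_s(): time.
- robot.current_joint_positions(): joint angles.
- robot.current_dq(): joint speeds.
- robot.current_joint_torque(): joint torques, N m.
- robot.current_tool_pos(): TCP position.
- robot.current_eef_rot(): TCP orientation.
- robot.current_contact_force(): force on the tool from outside, world axes, zero at the start.
- robot.current_torque(): the same for the moment, N m.
- robot.current_finger_gap(): opening from 0.0 (shut) to 1.0 (fully open).
Only numpy, scipy, OpenCV 4.12 (cv2) and the standard library are available. Lean on these libraries where they do the work, as an engineer would, in place of code of your own. Each camera call takes 0.05 s, during which the arm holds its last target.

## Working session

There is one attempt and no reset: what is moved stays moved. The work goes in short steps, each a Python script; the robot and the scene stay as the last script left them, time stands still between calls to the robot, and variables do not carry over. Pictures are saved under pics/ and viewed, and the job is handed in when it is done.

```bash
ls; mkdir -p pics; python3 - <<'E'
from station import robot, fingers, vision, workorder, recognise
import cv2
for n in ["scene","side","wrist"]:
    im=vision.grab_frame(n); cv2.imwrite(f"pics/{n}0.png",im[:,:,::-1])
    c=vision.calibration(n); print(n,{k:(v.tolist() if hasattr(v,'tolist') else v) for k,v in c.items()})
    for l in ["sweet0","mould","chute","cup","bung","coaster","gate","case","spoons","bottle"]:
        print(l,[(round(d['p'],2),[round(x) for x in d['rect']]) for d in recognise(l,n)])
print(robot.current_time_s(),robot.current_tool_pos(),robot.current_eef_rot())
E
```

```text
pics
scene {'mtx': [[374.83516499168104, 0.0, 324.352245507023], [0.0, 374.83516499168104, 202.38491921604628], [0.0, 0.0, 1.0]], 'k1': -0.028491876117955624, 'extrinsics': [[0.8056104707168109, 0.5922973241540688, -0.013253273986790555, -0.42190230205290247], [-0.4568639720671634, 0.6353326949539004, 0.6225975246896095, 0.1620969631419992], [0.37718308617759244, -0.4955161415358179, 0.7824299796013715, -1.354311957043118], [0.0, 0.0, 0.0, 1.0]]}
sweet0 [(0.62, [360, 162, 8, 8]), (0.62, [370, 165, 5, 5]), (0.58, [381, 167, 6, 10]), (0.4, [350, 160, 5, 10]), (0.38, [390, 172, 9, 9])]
mould [(0.71, [369, 170, 64, 37]), (0.32, [349, 159, 4, 7])]
chute [(0.75, [308, 281, 92, 112])]
cup [(0.78, [337, 196, 39, 41])]
bung [(0.7, [359, 162, 8, 5]), (0.63, [288, 240, 27, 24])]
coaster [(0.94, [305, 167, 35, 26]), (0.81, [440, 183, 34, 21]), (0.69, [336, 194, 34, 41]), (0.66, [331, 207, 34, 25]), (0.27, [285, 240, 26, 25])]
gate [(0.6, [331, 246, 40, 40]), (0.42, [337, 194, 39, 40])]
case [(0.59, [383, 283, 59, 58])]
spoons [(0.8, [422, 224, 30, 26]), (0.47, [371, 168, 63, 32])]
bottle [(0.73,
[... 1258 characters left out ...]
1.80773462630805, 0.0, 324.4581597140927], [0.0, 301.80773462630805, 204.65220720385386], [0.0, 0.0, 1.0]], 'k1': -0.03773916206840726, 'T_tool_cam': [[5.629402392166027e-05, 0.9551264872098661, 0.29619822798443896, 0.07590357788687668], [0.9999999561968358, -0.00013983748281009239, 0.0002608674022344291, -0.00013263296857080054], [0.0002905809801378642, 0.296198200324744, -0.9551264532443198, -0.12467280140008552], [0.0, 0.0, 0.0, 1.0]]}
sweet0 []
mould []
chute []
cup []
bung []
coaster [(0.58, [149, 397, 31, 6]), (0.58, [129, 309, 62, 30]), (0.21, [243, 357, 12, 19])]
gate []
case []
spoons []
bottle []
1.65 [0.18534339 0.51785881 0.24829404] [1.79997370e+02 2.96808387e-04 1.60307706e+02]
```

View pics/scene0.png

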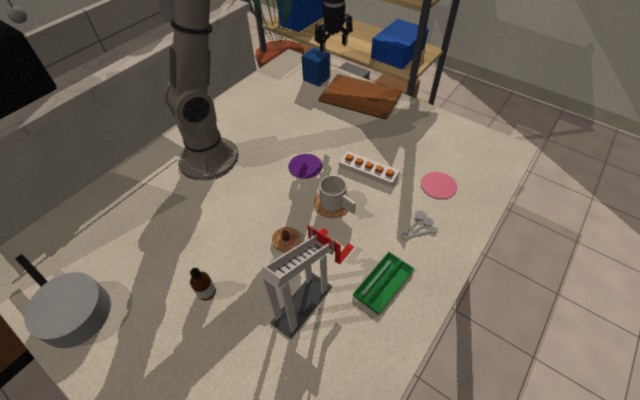

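View pics/side0.png

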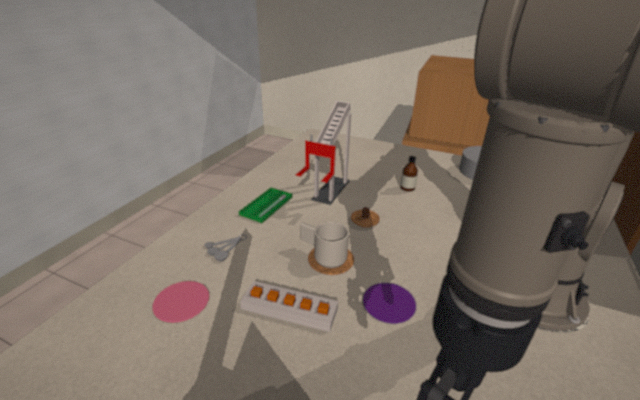

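View pics/wrist0.png

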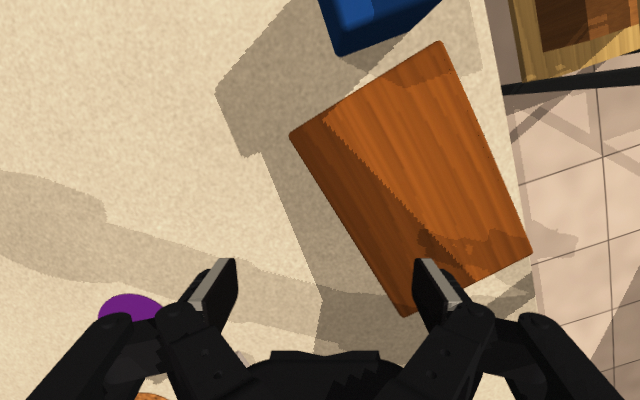

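Scene: the mould with 5 amber sweets is at (369,170). The cup at (333,193) stands on the orange cork coaster, with its handle towards (350,205). The bung is at (286,240), the chute at (300,270) with its red gate at (330,240). The purple (305,166) and pink (438,185) discs are look-alikes.

```bash
cat > h.py <<'E'
from station import robot, fingers, vision, workorder, recognise
import numpy as np, cv2
from scipy.spatial.transform import Rotation as R
def rot(rpy): return R.from_euler('xyz',rpy,degrees=True).as_matrix()
def cam(name):
    """returns K,k1, Rwc(cam->world), origin"""
    c=vision.calibration(name); K=np.array(c['mtx']);k=c['k1']
    if name=='wrist':
        T=np.eye(4);T[:3,:3]=rot(robot.current_eef_rot());T[:3,3]=robot.current_tool_pos()
        T=T@np.array(c['T_tool_cam'])
    else: T=np.linalg.inv(np.array(c['extrinsics']))
    return K,k,T
def ray(C,px):
    K,k,T=C
    p=np.atleast_2d(np.array(px,float)); d=np.array([k,0,0,0,0.])
    u=cv2.undistortPoints(p.reshape(-1,1,2),K,d).reshape(-1,2)
    v=np.c_[u[:,0],-u[:,1],-np.ones(len(u))]@T[:3,:3].T
    return T[:3,3],v
def onplane(C,px,z):
    o,v=ray(C,px); t=(z-o[2])/v[:,2]; return o+v*t[:,None]
def proj(C,P):
    K,k,T=C; Ti=np.linalg.inv(T); P=np.atleast_2d(P)
    q=P@Ti[:3,:3].T+Ti[:3,3]; x=q[:,0]/-q[:,2]; y=-q[:,1]/-q[:,2]; r2=x*x+y*y
    f=1+k*r2; return np.c_[K[0,0]*x*f+K[0,2],K[1,1]*y*f+K[1,2]]
def tri(Cs,pxs):
    A=np.zeros((3,3));b=np.zeros(3)
    for C,p in zip(Cs,pxs):
        o,v=ray(C,p);v=v[0]/np.linalg.norm(v[0]);M=np.eye(3)-np.outer(v,v);A+=M;b+=M@o
    return np.linalg.solve(A,b)
def snap(name,fn):
    C=cam(name); im=vision.grab_frame(name); cv2.imwrite(f'pics/{fn}.png',im[:,:,::-1]); return C,im
def st(): print('t',round(robot.current_time_s(),2),'tcp',np.round(robot.current_tool_pos(),4),'rpy',np.round(robot.current_eef_rot(),2),'gap',round(robot.current_finger_gap(),3),'F',np.round(robot.current_contact_force(),1))
E
python3 - <<'E'
from h import *
S=cam('scene');D=cam('side')
def t(n,a,b):
    p=tri([S,D],[a,b]);print(n,p.round(3),'res',(proj(S,p)[0]-a).round(1),(proj(D,p)[0]-b).round(1))
t('sweetA',(349,159),(323.5,308)); t('sweetE',(390,173),(257,292)) 
t('bung',(285,234),(366,211))
t('bottletop',(195,270),(411,158))
print('cup handle dir');
for n,C,p in [('coaster',S,(331,206)),('coaster',D,(331,259)),('bungS',S,(287,241)),('bungD',D,(365,219)),('spoons',S,(422,225)),('case',S,(384,283)),('purple',S,(305,166)),('pink',S,(438,185))]:
    print(n,onplane(C,p,0.01).round(3))
t('gate',(313,229),(307,143))
im={n:cv2.imread(f'pics/{n}0.png') for n in('scene','side')}
a=im['scene'][140:340,240:460];b=im['side'][90:330,220:420]
cv2.imwrite('pics/z1.png',cv2.resize(a,None,fx=3.5,fy=3,interpolation=cv2.INTER_CUBIC))
cv2.imwrite('pics/z2.png',cv2.resize(b,None,fx=2.5,fy=2.5,interpolation=cv2.INTER_CUBIC))
E
```

```text
sweetA [0.431 0.268 0.026] res [-0.7 -0.1] [-1.1  0.1]
sweetE [0.581 0.29  0.028] res [-0.9  0. ] [-1.4 -0. ]
bung [ 0.459 -0.108  0.039] res [-0.4 -0.1] [-0.5  0.1]
bottletop [ 0.389 -0.36   0.12 ] res [0.5 0.2] [ 0.4 -0.1]
cup handle dir
coaster [[0.496 0.074 0.01 ]]
coaster [[0.481 0.099 0.01 ]]
bungS [[ 0.467 -0.11   0.01 ]]
bungD [[ 0.459 -0.11   0.01 ]]
spoons [[0.765 0.176 0.01 ]]
case [[ 0.771 -0.059  0.01 ]]
purple [[0.319 0.164 0.01 ]]
pink [[0.734 0.354 0.01 ]]
gate [ 0.625 -0.127  0.218] res [12.8  2.2] [10.6 -1.5]
```

View pics/z1.png

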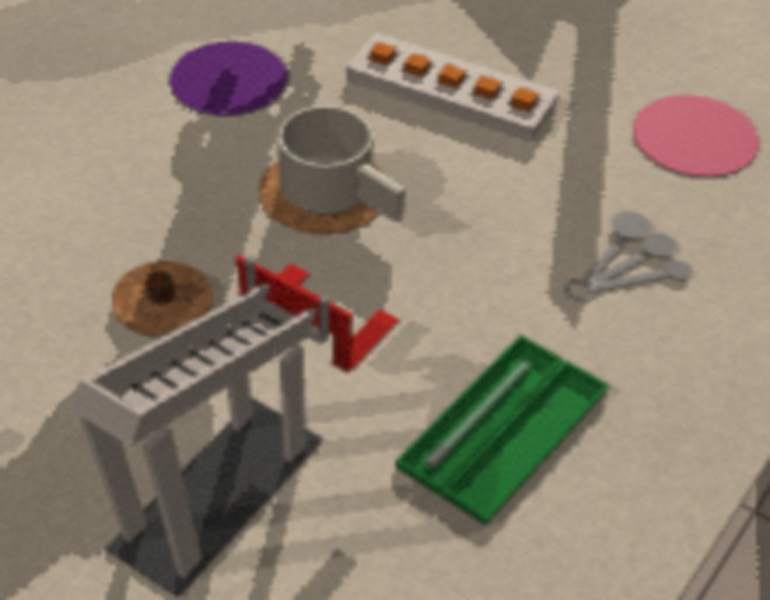

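View pics/z2.png

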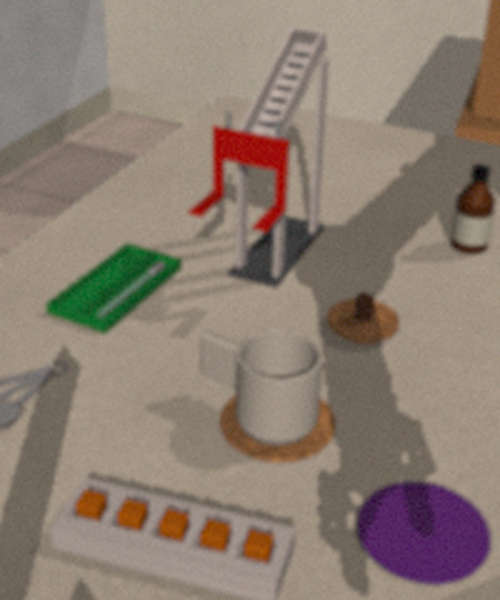

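```bash
python3 - <<'E'
from h import *
S=cam('scene');D=cam('side')
z1=lambda x,y:(240+x/3.5,140+y/3); z2=lambda x,y:(220+x/2.5,90+y/2.5)
def t(n,a,b):
    a=np.array(z1(*a));b=np.array(z2(*b))
    p=tri([S,D],[a,b]);print(n,p.round(3),'res',(proj(S,p)[0]-a).round(1),(proj(D,p)[0]-b).round(1));return p
t('gate top R(case)',(352,312),(215,128)); t('gate top L',(240,258),(289,142))
t('hi L',(85,385),(325,37)); t('hi R',(133,420),(292,33))
t('prong tip R',(398,322),(193,212)); t('prong tip L',(308,268),(258,229))
t('base far L',(250,405),(277,283)) ;t('base far R',(320,438),(232,270))
t('handle far top',(402,190),(200,333)); t('cup rim c',(326,142),(280,360))
t('mould corner A',(372,37),(293,522)); t('mould corner E',(557,92),(90,478))
E
```

```text
gate top R(case) [ 0.667 -0.132  0.209] res [-1.3 -0.2] [-1.   0.1]
gate top L [ 0.575 -0.135  0.208] res [-1.2 -0.3] [-1.   0.2]
hi L [ 0.599 -0.307  0.28 ] res [-1.6 -0.5] [-1.   0.3]
hi R [ 0.642 -0.309  0.279] res [-0.1 -0. ] [-0.1  0. ]
prong tip R [ 0.67  -0.076  0.124] res [-1.7 -0.2] [-1.5  0. ]
prong tip L [ 0.584 -0.07   0.125] res [-1.5 -0.3] [-1.4  0.2]
base far L [ 0.59  -0.155  0.004] res [-0.8 -0.2] [-0.7  0.1]
base far R [ 0.654 -0.152  0.008] res [-1.6 -0.3] [-1.3  0.1]
handle far top [0.578 0.08  0.078] res [-0.2 -0. ] [-0.2  0. ]
cup rim c [0.488 0.091 0.08 ] res [-1.  -0.2] [-1.3  0.1]
mould corner A [0.412 0.262 0.054] res [-3.  -0.6] [-5.1  0.5]
mould corner E [0.598 0.288 0.052] res [-5.   0.1] [-7.5 -0.4]
```

```bash
python3 - <<'E'
from h import *
for y in (8.3,188.3): print('mould',y,robot.inverse_kinematics([.506,.279,.2],[180,0,y]))
a=28
for s in (1,-1):
    z=np.array([0,-np.sin(np.radians(a)),-np.cos(np.radians(a))]); x=np.array([s,0,0.]); y=np.cross(z,x)
    rpy=R.from_matrix(np.c_[x,y,z]).as_euler('xyz',degrees=True); print(rpy, robot.inverse_kinematics([.622,-.256,.27],rpy), robot.inverse_kinematics([.622,-.256,.4],rpy))
for y in (90,-90): print('handle',y,robot.inverse_kinematics([.622,-.03,.13],[180,0,y]))
for y in (0,180,173,-7): print('survey',y,robot.inverse_kinematics([.622,-.13,.42],[180,0,y]),robot.inverse_kinematics([.56,.083,.06],[180,0,y]))
robot.move_to([.506,.279,.2],[180,0,188.3]); st()
C,im=snap('wrist','w1')
print([(round(d['p'],2),np.round(d['rect']),onplane(C,d['rect'][:2],.033).round(4)) for d in recognise('sweet0','wrist')])
E
```

```text
mould 8.3 [ -54.63632742   25.13430383   34.16893459   87.55580122  -14.54417358
   71.79023932 -100.12911761]
mould 188.3 [-38.07598304  22.81129068  10.41249177  86.87413967  -4.25763214
  70.70204062  71.24731546]
[152.   0.   0.] [-21.27635422  33.30379422  46.78583728  76.12914331   3.04441658
  70.25521709 -72.39498063] [-18.81456791  31.49675293  48.70807353  60.02580872   2.50688599
  86.36091635 -66.95670082]
[-152.    0. -180.] [-16.84046977  31.24355396  38.49431712  75.94051045   8.46869003
  70.71936125 103.76626018] [-16.23391221  30.22322756  42.96130426  59.90102202   5.99519458
  86.58152048 110.91225813]
handle 90 [-27.36239173  37.12606746  45.31173518  85.34648395 -27.36354958
  68.99952064  22.01510923]
handle -90 [ -36.18840462   45.24545724   64.34430915   85.68061606  -41.43310037
   75.31184045 -147.87507782]
survey 0 [-15.01487118  36.3571176   60.84848797  47.86341844 -33.20781798
 109.0360019  -61.77266888] [-36.16884224  33.57777804  36.72086091  98.84109732 -23.65052914
  55.52145153 -80.38518845]
survey 180 [-13.7536823   35.20243     56.44715388  47.79
[... 323 characters left out ...]
927  85.18559594]
survey -7 [-14.70991835  36.05495287  59.7361829   47.84623446 -32.48478244
 108.82445075 -69.1394944 ] [-36.55031346  33.73003724  37.30362635  98.85542052 -24.05884707
  55.63573728 -87.04597275]
t 3.14 tcp [0.5051 0.2808 0.2001] rpy [ 1.7992e+02 -2.0000e-02 -1.7156e+02] gap 1.002 F [ 0.3  1.1 -0.3]
[(0.92, array([327., 110.,  26.,  28.]), array([[0.4285, 0.272 , 0.033 ]])), (0.83, array([324., 220.,  20.,  25.]), array([[0.5363, 0.285 , 0.033 ]])), (0.78, array([326., 151.,  21.,  23.]), array([[0.4659, 0.2764, 0.033 ]])), (0.7, array([324., 255.,  23.,  25.]), array([[0.575 , 0.2908, 0.033 ]])), (0.66, array([326., 189.,  22.,  29.]), array([[0.5026, 0.2817, 0.033 ]]))]
```

View pics/w1.png

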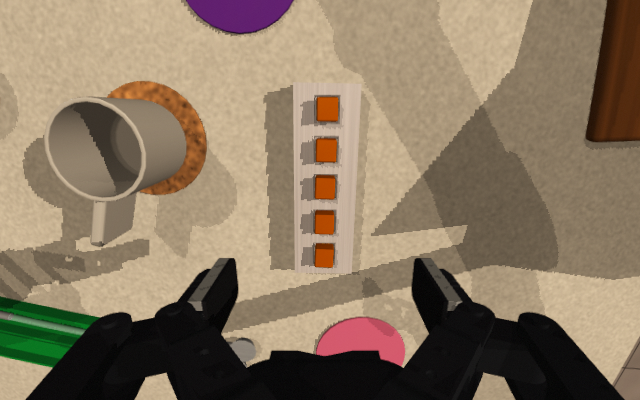

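```bash
cat >> h.py <<'E'
MC=np.array([.503,.2815]); MY=7.8
def pick(i):
    a=np.radians(MY); p=MC+.038*i*np.array([np.cos(a),np.sin(a)])
    o=[180,0,180+MY]
    robot.move_to([p[0],p[1],.11],o); fingers.gripper_to(.55,40)
    robot.line_to([p[0],p[1],.0445],o,velocity=.12)
    fingers.gripper_to(0,50); g=robot.current_finger_gap()
    robot.line_to([p[0],p[1],.14],o,velocity=.2)
    print('pick',i,'gap',round(g,3),round(robot.current_finger_gap(),3)); return g
E
python3 - <<'E'
from h import *
pick(2); st()
robot.move_to([.56,.1,.35],[180,0,180])
robot.move_to([.622,-.13,.42],[180,0,180]);st()
C,im=snap('wrist','w2')
for l in('chute','gate','sweet0'): print(l,[(round(d['p'],2),np.round(d['rect'])) for d in recognise(l,'wrist')])
E
```

```text
pick 2 gap 0.216 0.21
t 5.92 tcp [0.5774 0.2916 0.1388] rpy [-1.7997e+02 -1.2000e-01 -1.7219e+02] gap 0.21 F [-0.7  0.7 -0.7]
t 7.99 tcp [ 0.6225 -0.1273  0.419 ] rpy [ 1.7985e+02 -7.0000e-02 -1.7979e+02] gap 0.211 F [ 0.1  0.2 -1. ]
chute [(0.79, array([242., 176., 242.,  95.]))]
gate [(0.87, array([340., 175.,  51.,  87.]))]
sweet0 [(0.81, array([572.,  89.,  20.,  15.])), (0.77, array([577.,  39.,  20.,  20.])), (0.77, array([573.,  64.,  23.,  20.])), (0.59, array([568., 109.,  18.,  17.])), (0.57, array([323., 258.,  41.,  55.]))]
```

View pics/w2.png

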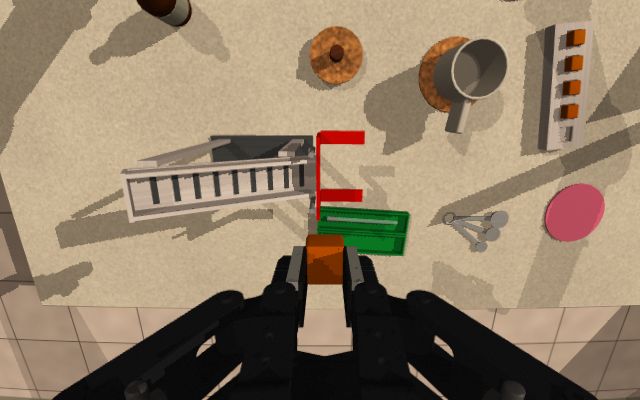

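```bash
python3 - <<'E'
import cv2
a=cv2.imread('pics/w2.png')[115:240,110:380]
cv2.imwrite('pics/z3.png',cv2.resize(a,None,fx=2.95,fy=2.95,interpolation=cv2.INTER_CUBIC))
E
```

```text
(no output)
```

View pics/z3.png

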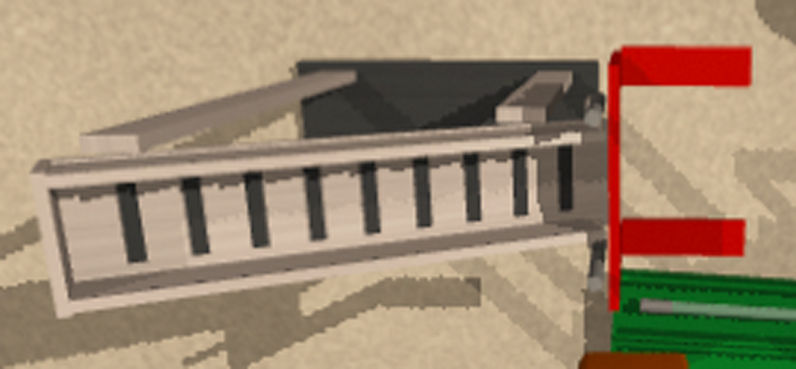

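```bash
python3 - <<'E'
from h import *
C=cam('wrist')
z=lambda x,y:(110+x/2.95,115+y/2.95)
P=onplane(C,[z(750,47),z(750,85),z(744,220),z(742,255)],.126);print(P.round(4), P.mean(0))
P=onplane(C,[z(612,52),z(612,310)],.21);print(P.round(4),P.mean(0))
# end wall inner top corners: floor 0.266 at y=-.177, walls 22
P=onplane(C,[z(50,190),z(72,300)],.266+.0195);print('hi inner',P.round(4),P.mean(0))
P=onplane(C,[z(33,165),z(60,318)],.266+.0195);print('hi outer',P.round(4),P.mean(0))
# floor at the slot lower corners
for (x0,y0,n) in ((127,222,'s1'),(567,178,'s9')):
  for s in np.arange(0,.2,.02): pass
E
```

```text
[[ 0.5713 -0.0736  0.126 ]
 [ 0.5885 -0.0729  0.126 ]
 [ 0.6531 -0.0732  0.126 ]
 [ 0.6708 -0.0734  0.126 ]] [ 0.62092071 -0.0732837   0.126     ]
[[ 0.5683 -0.1352  0.21  ]
 [ 0.6689 -0.1354  0.21  ]] [ 0.61861325 -0.13529802  0.21      ]
hi inner [[ 0.6036 -0.3032  0.2855]
 [ 0.6387 -0.3029  0.2855]] [ 0.62116251 -0.30304645  0.2855    ]
hi outer [[ 0.5959 -0.3071  0.2855]
 [ 0.6448 -0.3079  0.2855]] [ 0.62035912 -0.30747766  0.2855    ]
```

```bash
cat >> h.py <<'E'
CX,CY=.6205,-.1375
n28=np.array([0,np.sin(np.radians(28)),np.cos(np.radians(28))])
def place(s):
    a=np.radians(28);F=np.array([CX,CY-s*np.cos(a),.172+s*np.sin(a)]); o=[-152,0,180]
    robot.move_to(F+n28*.095,o)
    hit=robot.line_to(F+n28*.0295,o,velocity=.12,f_stop=6); print('hit',hit,'tcp err',(robot.current_tool_pos()-(F+n28*.0295)).round(4),'gap',round(robot.current_finger_gap(),3))
    fingers.gripper_to(.42); robot.pause(.2)
    robot.line_to(F+n28*.1,o,velocity=.25)
E
python3 - <<'E'
from h import *
place(.07); st()
snap('wrist','w3'); 
robot.move_to([.56,.1,.35],[180,0,180]); snap('scene','s3'); im=snap('side','d3')[1]
cv2.imwrite('pics/z4.png',np.hstack([cv2.resize(im[90:210,260:380,::-1],(480,480)),]))
E
```

```text
hit True tcp err [-0.0009 -0.004   0.0004] gap 0.215
t 10.35 tcp [ 0.621  -0.1518  0.2939] rpy [-1.5201e+02  9.0000e-02 -1.7993e+02] gap 0.417 F [-0.2  0.3 -0.9]
```

View pics/w3.png

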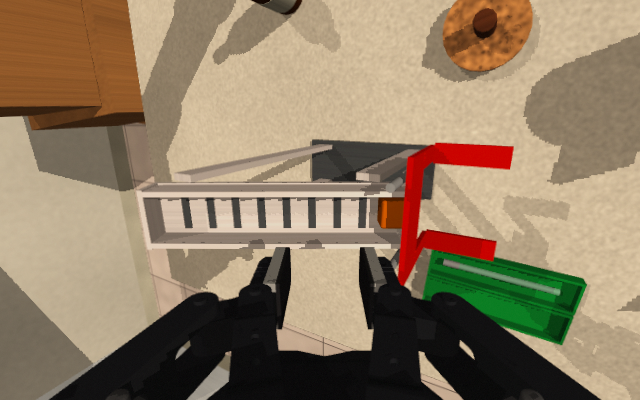

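View pics/z4.png

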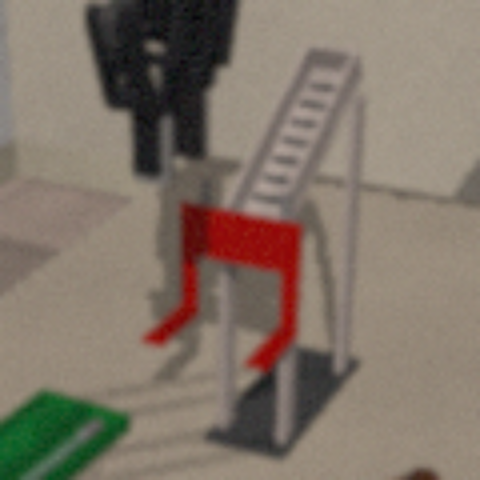

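```bash
python3 - <<'E'
from h import *
W=([.56,.1,.33],[180,0,183])
for i,s in ((1,.08),(0,.1),(-1,.12),(-2,.14)):
    robot.move_to(*W)
    g=pick(i)
    if not .17<g<.27: print('BAD'); break
    robot.move_to(*W); place(s); st()
snap('wrist','w4'); print([(round(d['p'],2),np.round(d['rect'])) for d in recognise('sweet0','wrist')])
robot.move_to(*W); snap('scene','s4')
E
```

```text
pick 1 gap 0.215 0.215
hit True tcp err [-0.0014 -0.0001 -0.0018] gap 0.217
t 18.51 tcp [ 0.621  -0.1608  0.2988] rpy [-1.5201e+02  1.0000e-01 -1.7995e+02] gap 0.418 F [ 0.2 -0.  -0.4]
pick 0 gap 0.216 0.211
hit True tcp err [-0.0015 -0.0001 -0.0019] gap 0.215
t 26.32 tcp [ 0.621  -0.1784  0.3082] rpy [-1.5200e+02  1.1000e-01 -1.7995e+02] gap 0.42 F [-0.6 -0.1 -1.2]
pick -1 gap 0.214 0.217
hit True tcp err [-0.0015  0.     -0.002 ] gap 0.214
t 34.29 tcp [ 0.621  -0.1961  0.3176] rpy [-1.5200e+02  1.1000e-01 -1.7995e+02] gap 0.419 F [ 0.5 -0.6 -0.6]
pick -2 gap 0.218 0.209
hit True tcp err [-0.0014  0.0001 -0.0021] gap 0.211
t 42.45 tcp [ 0.621  -0.2138  0.327 ] rpy [-1.5200e+02  1.1000e-01 -1.7995e+02] gap 0.42 F [-0.7 -0.1 -0.6]
[(0.84, array([381., 212.,  29.,  35.])), (0.77, array([488., 212.,  29.,  30.])), (0.67, array([408., 215.,  32.,  29.])), (0.62, array([461., 210.,  31.,  30.])), (0.56, array([435., 211.,  30.,  29.])), (0.38, array([415., 211., 360., 152.]))]
```

View pics/w4.png

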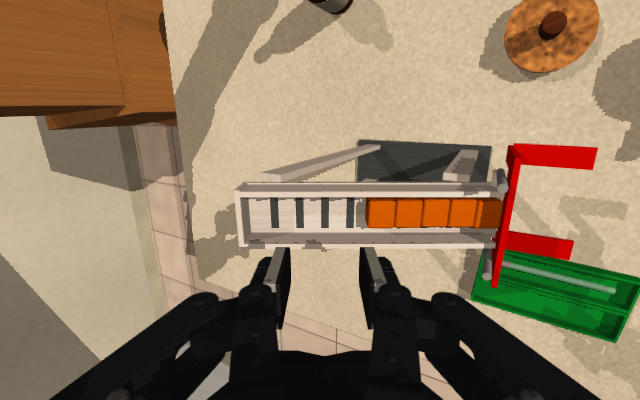

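View pics/s4.png

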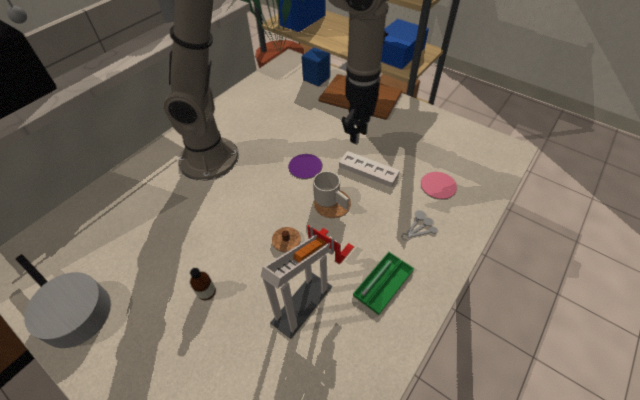

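All five are queued, in w4 at columns 381–488, row 212. The cup has been knocked: it's now at (326,189) and off-centre on the coaster. I'll measure it again.

```bash
python3 - <<'E'
from h import *
robot.move_to([.5,.07,.28],[180,0,180]); robot.pause(.2); C,im=snap('wrist','w5');st()
for l in ('cup','coaster','cup_handle'): print(l,[(round(d['p'],2),np.round(d['rect'])) for d in recognise(l,'wrist')])
a=im[:,:,::-1][60:330,180:560];cv2.imwrite('pics/z5.png',cv2.resize(a,None,fx=2.1,fy=2.1,interpolation=cv2.INTER_CUBIC))
E
```

```text
t 44.49 tcp [0.5013 0.0703 0.2807] rpy [-1.7999e+02  1.1000e-01 -1.7998e+02] gap 0.417 F [ 0.3 -0.   0.2]
cup [(0.71, array([338., 161.,  92.,  75.])), (0.63, array([348., 162.,  82., 121.])), (0.47, array([ 8., 88., 15., 35.]))]
coaster [(0.84, array([410.,  34., 100.,  68.])), (0.76, array([338., 161.,  91.,  82.])), (0.7, array([507., 308.,  65.,  58.]))]
cup_handle [(0.97, array([346., 164.,  77., 120.]))]
```

View pics/w5.png

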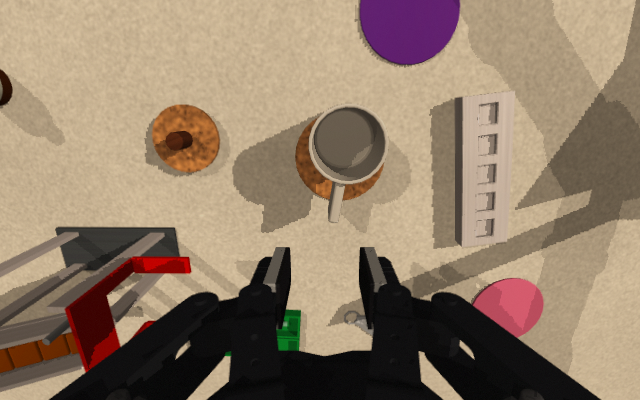

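View pics/z5.png

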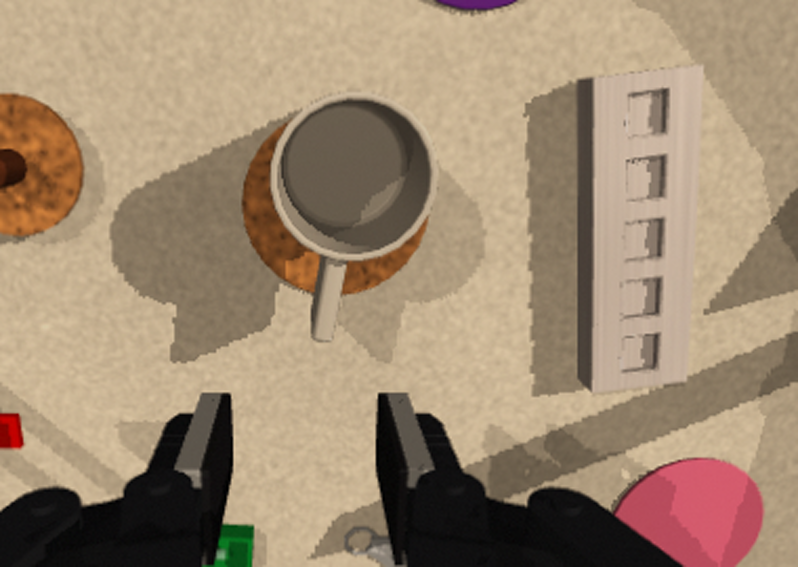

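```bash
cat >> h.py <<'E'
def circ(c,r,z,n=72):
    t=np.linspace(0,2*np.pi,n); return np.c_[c[0]+r*np.cos(t),c[1]+r*np.sin(t),np.full(n,z)]
def draw(img,C,P,col=(0,255,0),closed=True):
    cv2.polylines(img,[np.round(proj(C,P)*16).astype(np.int32).reshape(-1,1,2)],closed,col,1,cv2.LINE_AA,4)
E
python3 - <<'E'
from h import *
C=cam('wrist'); z=lambda x,y:(180+x/2.1,60+y/2.1)
# rim outer edge points -> circle fit
E=[z(272,170),z(437,176),z(354,94),z(350,260)]
P=onplane(C,E,.089); print('rim',P.round(4), 'diam x', P[3,0]-P[2,0],'y',P[1,1]-P[0,1])
rim=np.array([(P[2,0]+P[3,0])/2,(P[0,1]+P[1,1])/2])
H=onplane(C,[z(324,338),z(336,264)],.079);print('handle end',H.round(4))
v=H[0,:2]-rim; print('rim',rim,'handle len',np.hypot(*v),'dir',np.degrees(np.arctan2(v[1],v[0])))
# coaster by colour: orange points near cup
img=cv2.imread('pics/w5.png'); 
E=[z(243,200),z(252,240),z(280,277),z(330,294),z(370,291),z(405,268),z(420,245)]
Q=onplane(C,E,.004)[:,:2]
from scipy.optimize import least_squares
c=least_squares(lambda c:np.hypot(*(Q-c).T)-.06,Q.mean(0)).x; print('coaster',c.round(4),(np.hypot(*(Q-c).T)-.06).round(4))
draw(img,C,circ(c,.06,.004));draw(img,C,circ(rim,.042,.089),(255,0,0))
d=v/np.hypot(*v);draw(img,C,np.array([[*(rim+d*.042),.079],[*(rim+d*.092),.079]]),(0,255,255))
cv2.imwrite('pics/z6.png',cv2.resize(img[60:330,180:560],None,fx=2.1,fy=2.1))
B=onplane(C,[(186,138)],.016)[0];print('bung approx',B)
E
```

```text
rim [[0.4541 0.0546 0.089 ]
 [0.4569 0.1358 0.089 ]
 [0.4184 0.0941 0.089 ]
 [0.4994 0.0939 0.089 ]] diam x 0.08093665485449925 y 0.08121129396652521
handle end [[0.5456 0.0813 0.079 ]
 [0.5039 0.0873 0.079 ]]
rim [0.45891299 0.09523296] handle len 0.08774866818287648 dir -9.10961070067376
coaster [0.4835 0.092 ] [ 0.0002 -0.0004  0.0003 -0.0009  0.0009  0.0005 -0.0008]
bung approx [ 0.45661902 -0.10652308  0.016     ]
```

View pics/z6.png

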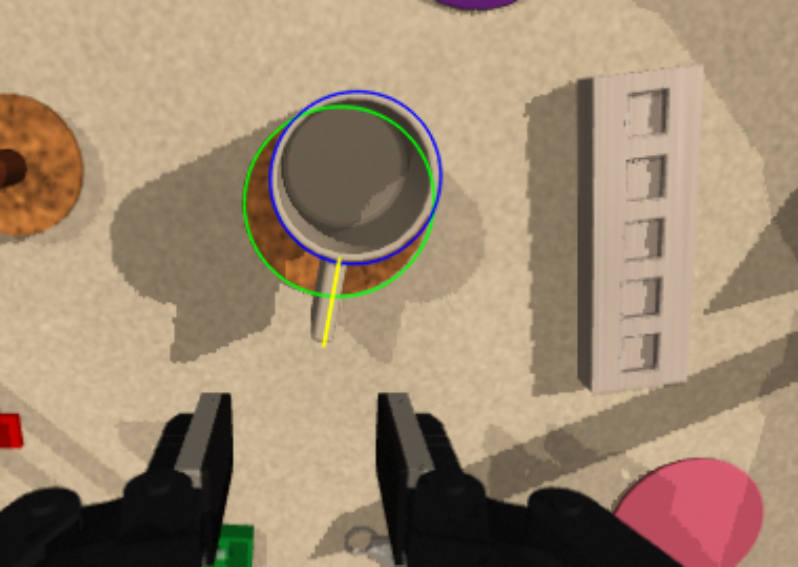

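```bash
python3 - <<'E'
from h import *
ax=np.array([.4585,.0945]);a=np.radians(-8.5);d=np.array([np.cos(a),np.sin(a)])
g=ax+.072*d; o=[180,0,-8.5]
fingers.gripper_to(.6,110)
robot.move_to([g[0],g[1],.2],o); robot.line_to([g[0],g[1],.058],o,velocity=.12,f_stop=8); st()
fingers.gripper_to(0,110); st()
robot.line_to([g[0],g[1],.17],o,velocity=.12); robot.pause(.2); st()
snap('wrist','w7'); snap('scene','s7'); snap('side','d7')
E
```

```text
t 48.8 tcp [0.5304 0.0838 0.0588] rpy [-1.7997e+02 -9.0000e-02 -8.5000e+00] gap 0.6 F [-0.5 -0.2 -1.2]
t 49.24 tcp [0.5301 0.084  0.0585] rpy [-1.7996e+02 -4.0000e-02 -8.4900e+00] gap 0.123 F [-0.1  1.1  2.7]
t 50.52 tcp [0.5292 0.0838 0.1693] rpy [ 1.7996e+02  7.0000e-02 -8.5100e+00] gap 0.124 F [-0.2 -0.5 -2.6]
```

View pics/w7.png

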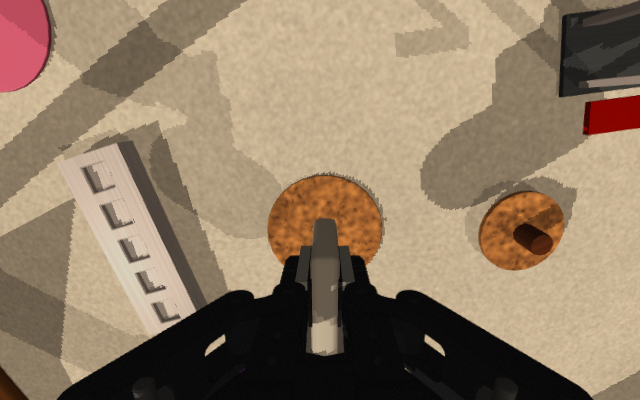

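View pics/d7.png

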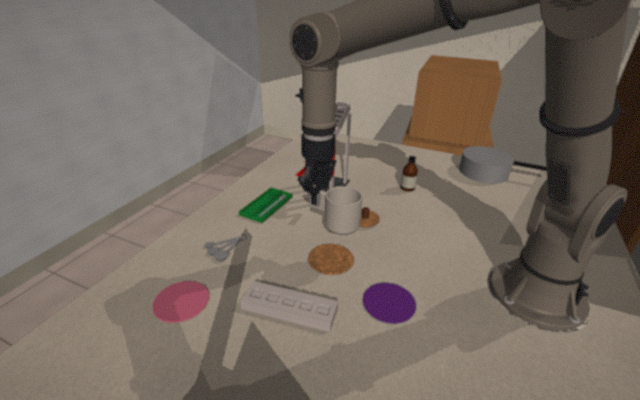

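```bash
python3 - <<'E'
from h import *
C=cam('wrist')
Q=onplane(C,[(268,222),(383,222),(325,175),(288,192),(364,192)],.004)[:,:2]
from scipy.optimize import least_squares
c=least_squares(lambda c:np.hypot(*(Q-c).T)-.06,Q.mean(0)).x; print('coaster',c.round(4),(np.hypot(*(Q-c).T)-.06).round(4))
print('coaster side',onplane(cam('side'),[(331,258.5)],.004).round(4))
o=[180,0,90]
robot.move_to([.6,.08,.2],[180,0,40]); robot.move_to([CX,.085,.16],o)
robot.line_to([CX,.085,.083],o,velocity=.1); robot.pause(.3); st()
S,a=snap('scene','s8'); D,b=snap('side','d8')
t=robot.current_tool_pos()
for n,C,im in(('s',S,a),('d',D,b)):
    im=im[:,:,::-1].copy(); raw=im.copy()
    ax=np.array([CX,t[1]-.072]); zb=t[2]+.002-.056
    draw(im,C,circ(ax,.042,zb+.085));draw(im,C,circ(ax,.042,zb),(255,0,0));draw(im,C,np.array([[*ax,zb],[*ax,zb+.085]]),(0,255,255))
    fy=CY+.033
    for s in(-1,1): draw(im,C,np.array([[CX+s*x,CY+y,.122] for x,y in((.032,.005),(.032,.065),(.05,.065),(.05,.005))]),(255,255,0))
    c=proj(C,[*ax,.06])[0].astype(int); sl=np.s_[c[1]-55:c[1]+55,c[0]-60:c[0]+60]
    cv2.imwrite(f'pics/z8{n}.png',cv2.resize(np.hstack([raw[sl],im[sl]]),None,fx=3.3,fy=3.3,interpolation=cv2.INTER_CUBIC))
E
```

```text
coaster [0.4835 0.0892] [ 0.0006  0.0003  0.0019 -0.0016 -0.0012]
coaster side [[0.4842 0.091  0.004 ]]
t 53.42 tcp [0.6208 0.085  0.0836] rpy [ 1.7995e+02 -2.0000e-02  9.0000e+01] gap 0.129 F [ 0.4 -0.2 -1.3]
```

View pics/z8s.png

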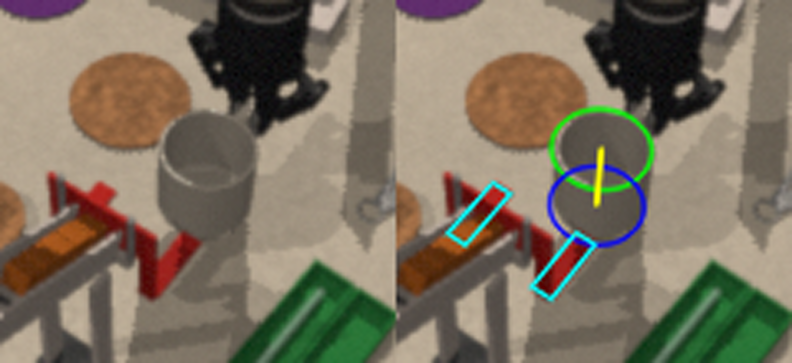

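View pics/z8d.png

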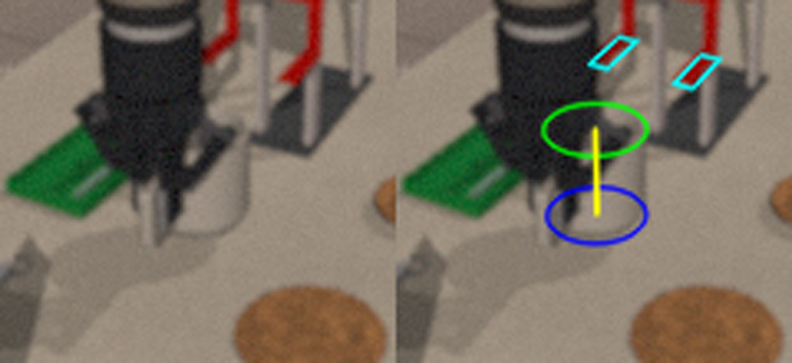

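```bash
python3 - <<'E'
from h import *
o=[180,0,90]
robot.line_to([CX,.085,.077],o,velocity=.1)
hit=robot.line_to([CX,CY+.033+.073,.077],o,velocity=.1,f_stop=10); print(hit); robot.pause(.2); st()
S,a=snap('scene','s9'); D,b=snap('side','d9')
t=robot.current_tool_pos()
for n,C,im in(('s',S,a),('d',D,b)):
    c=proj(C,[CX,t[1]-.07,.12])[0].astype(int); sl=np.s_[c[1]-60:c[1]+60,c[0]-65:c[0]+65]
    cv2.imwrite(f'pics/z9{n}.png',cv2.resize(im[sl][:,:,::-1],None,fx=4.5,fy=4.5,interpolation=cv2.INTER_CUBIC))
E
```

```text
False
t 55.28 tcp [ 0.6205 -0.0306  0.0769] rpy [-1.7999e+02 -2.0000e-02  9.0070e+01] gap 0.124 F [-0.3 -0.  -0.9]
```

View pics/z9s.png

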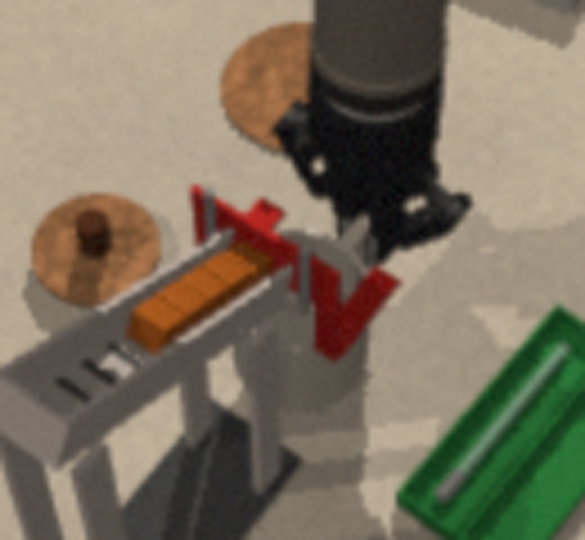

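View pics/z9d.png

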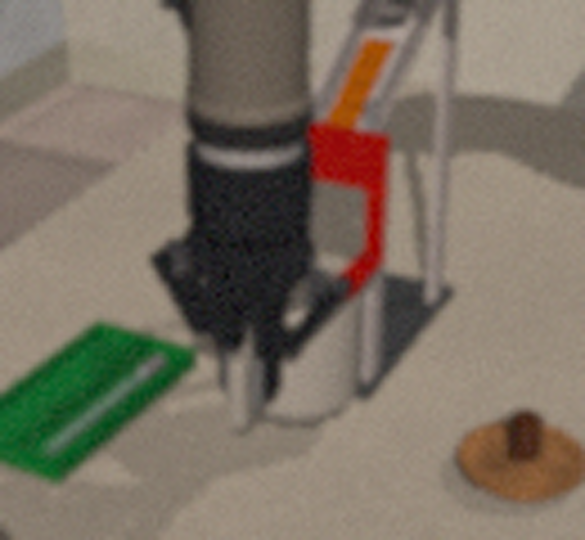

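```bash
python3 - <<'E'
from h import *
o=[180,0,90]; y=CY+.033+.073
robot.line_to([CX,y,.112],o,velocity=.06,f_stop=30); st()
robot.line_to([CX,y,.131],o,velocity=.06,f_stop=30); st()
robot.pause(1.5); st()
S,a=snap('scene','s10'); D,b=snap('side','d10')
for n,C,im in(('s',S,a),('d',D,b)):
    c=proj(C,[CX,CY,.16])[0].astype(int); sl=np.s_[c[1]-60:c[1]+60,c[0]-65:c[0]+65]
    cv2.imwrite(f'pics/z10{n}.png',cv2.resize(im[sl][:,:,::-1],None,fx=4.5,fy=4.5,interpolation=cv2.INTER_CUBIC))
E
```

```text
t 56.12 tcp [ 0.6206 -0.0315  0.1122] rpy [179.97   0.    90.  ] gap 0.127 F [-0.4  0.5 -2.6]
t 56.58 tcp [ 0.6209 -0.0316  0.1315] rpy [179.93   0.    90.  ] gap 0.128 F [ 0.2  0.5 -2.7]
t 58.08 tcp [ 0.6205 -0.0315  0.131 ] rpy [-180.    0.   90.] gap 0.125 F [-0.5  0.1 -2.9]
```

View pics/z10s.png

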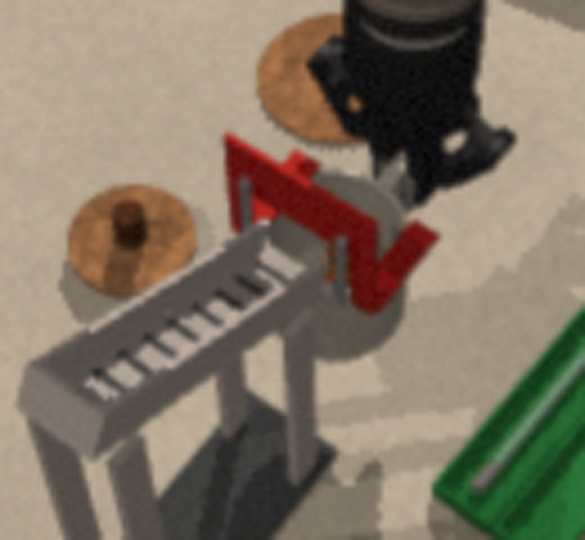

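View pics/z10d.png

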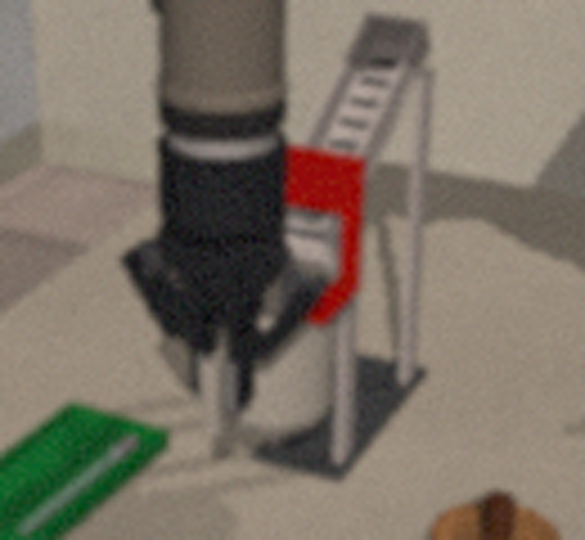

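```bash
python3 - <<'E'
from h import *
o=[180,0,90]; y=CY+.033+.073
robot.line_to([CX,y,.077],o,velocity=.06); st()
robot.line_to([CX,.085,.077],o,velocity=.1); 
robot.line_to([CX,.085,.12],o,velocity=.1);robot.pause(.3); st()
S,a=snap('scene','s11'); D,b=snap('side','d11')
print([(round(d['p'],2),np.round(d['rect'])) for d in recognise('sweet0','scene')])
cv2.imwrite('pics/z11.png',cv2.resize(a[150:300,250:430,::-1],None,fx=4.2,fy=4,interpolation=cv2.INTER_CUBIC))
E
```

```text
t 59.23 tcp [ 0.621  -0.0316  0.0775] rpy [1.7993e+02 1.0000e-02 9.0000e+01] gap 0.13 F [ 0.6 -0.4 -2.1]
t 61.43 tcp [0.62   0.085  0.1192] rpy [-1.7992e+02  1.0000e-02  9.0000e+01] gap 0.122 F [-0.4  1.2 -2. ]
[(0.7, array([357., 217.,  29.,  42.]))]
```

View pics/z11.png

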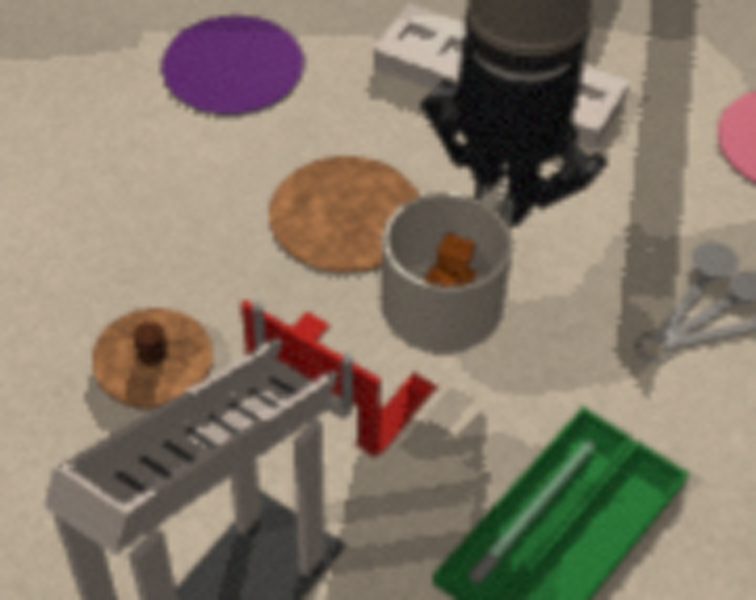

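```bash
python3 - <<'E'
from h import *
K=np.array([.4837,.0905]);a=np.radians(-8.5);d=np.array([np.cos(a),np.sin(a)])
g=K+.0715*d; o=[180,0,-8.5]
robot.line_to([CX,.085,.15],o if 0 else None,velocity=.15)
robot.move_to([.6,.085,.15],[180,0,40]); robot.move_to([g[0],g[1],.12],o)
robot.line_to([g[0],g[1],.075],o,velocity=.1); robot.pause(.2)
print(robot.line_to([g[0],g[1],.056],o,velocity=.03,f_stop=4)); st()
fingers.gripper_to(.45); robot.pause(.2)
robot.line_to([g[0],g[1],.2],o,velocity=.15); st()
robot.move_to([.5,.0,.3],[180,0,180]); robot.pause(.2)
C,im=snap('wrist','w12'); st()
for l in ('cup','bung'): print(l,[(round(x['p'],2),np.round(x['rect'])) for x in recognise(l,'wrist')])
E
```

```text
True
t 64.78 tcp [0.5543 0.08   0.0585] rpy [ 1.80e+02  3.00e-02 -8.49e+00] gap 0.124 F [ 0.3 -0.2  3.1]
t 66.46 tcp [0.5537 0.0801 0.199 ] rpy [ 1.7998e+02  1.1000e-01 -8.5000e+00] gap 0.449 F [ 0.4  0.1 -0.3]
t 69.04 tcp [5.000e-01 1.000e-04 2.998e-01] rpy [ 1.8000e+02 -3.0000e-02 -1.7999e+02] gap 0.455 F [-0.3  0.4  0.3]
cup [(0.57, array([402., 180.,  78., 111.]))]
bung [(0.73, array([243., 138.,  62.,  64.])), (0.35, array([38., 82., 76., 48.])), (0.22, array([395., 147.,  24.,   7.]))]
```

View pics/w12.png

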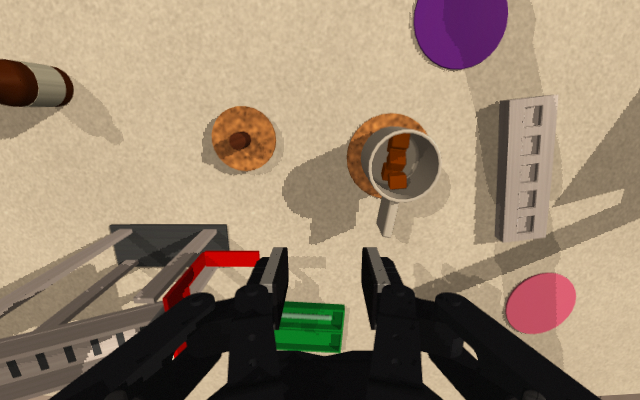

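```bash
python3 - <<'E'
from h import *
o=[180,0,180]
for n,c,z in (('cup',(.4837,.0905),.273),('bung',(.457,-.107),.2)):
    robot.move_to([c[0]+.045,c[1],z],o); robot.pause(.3); C,im=snap('wrist','m_'+n); st()
    np.savez(f'm_{n}.npz',K=C[0],k=C[1],T=C[2])
    img=im[:,:,::-1].copy(); zz=.089 if n=='cup' else .016; r=.042 if n=='cup' else .043
    p=proj(C,[*c,zz])[0].astype(int); print(p)
    draw(img,C,circ(c,r,zz))
    sl=np.s_[max(p[1]-75,0):p[1]+75,p[0]-70:p[0]+70]; print(max(p[1]-75,0),p[0]-70)
    raw=im[:,:,::-1]
    cv2.imwrite(f'pics/zm_{n}.png',cv2.resize(np.hstack([raw[sl],img[sl]]),None,fx=2.8,fy=2.8,interpolation=cv2.INTER_CUBIC))
E
```

```text
t 69.97 tcp [0.529  0.0893 0.2733] rpy [-1.7997e+02  3.0000e-02  1.7987e+02] gap 0.452 F [-0.6 -0.9  0.4]
[326 142]
67 256
t 71.17 tcp [ 0.5024 -0.1059  0.2004] rpy [-1.8000e+02  4.0000e-02 -1.7988e+02] gap 0.451 F [-0.  -0.3 -0.7]
[323 142]
67 253
```

View pics/zm_cup.png

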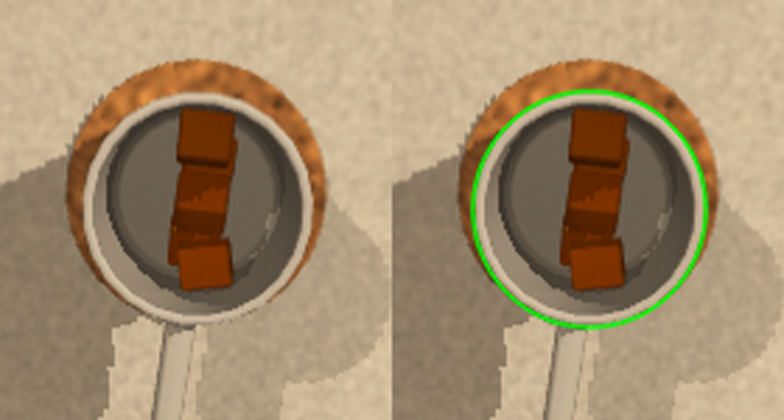

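View pics/zm_bung.png

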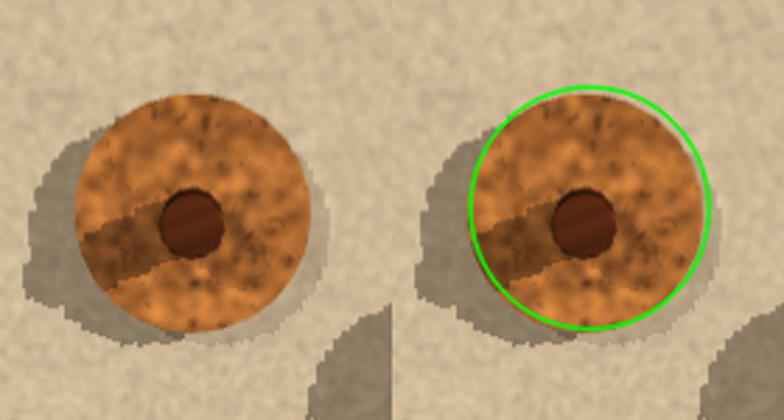

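```bash
python3 - <<'E'
from h import *
o=[180,0,180]; b=(.4587,-.1088)
robot.move_to([*b,.14],o); fingers.gripper_to(.55,40)
robot.line_to([*b,.038],o,velocity=.1,f_stop=8); st()
fingers.gripper_to(0,40); st()
robot.line_to([*b,.2],o,velocity=.15); robot.pause(.2); st()
C,im=snap('wrist','w13'); D,im=snap('side','d13')
p=proj(D,robot.current_tool_pos())[0].astype(int);print(p)
cv2.imwrite('pics/z13.png',cv2.resize(im[p[1]-70:p[1]+70,p[0]-70:p[0]+70,::-1],None,fx=4,fy=4,interpolation=cv2.INTER_CUBIC))
E
```

```text
t 72.99 tcp [ 0.4594 -0.1088  0.0386] rpy [-1.7998e+02  8.0000e-02 -1.8000e+02] gap 0.553 F [ 0.5 -0.6 -0.9]
t 73.34 tcp [ 0.4594 -0.1089  0.0387] rpy [-1.7997e+02  8.0000e-02  1.7999e+02] gap 0.242 F [-1.2  0.3  4.7]
t 74.78 tcp [ 0.4582 -0.1087  0.1993] rpy [ 1.7996e+02 -8.0000e-02 -1.7999e+02] gap 0.238 F [-0.1 -0.6 -0.9]
[370 161]
```

View pics/w13.png

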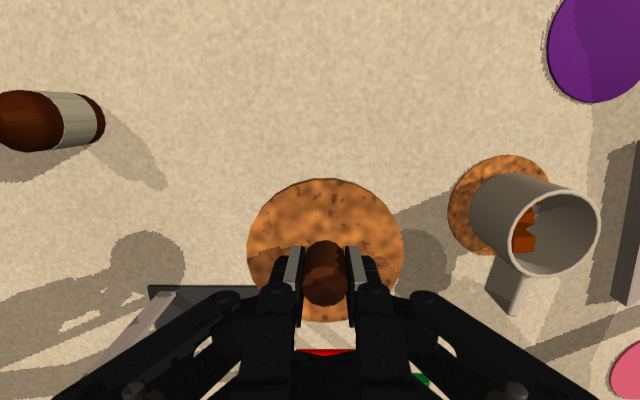

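View pics/z13.png

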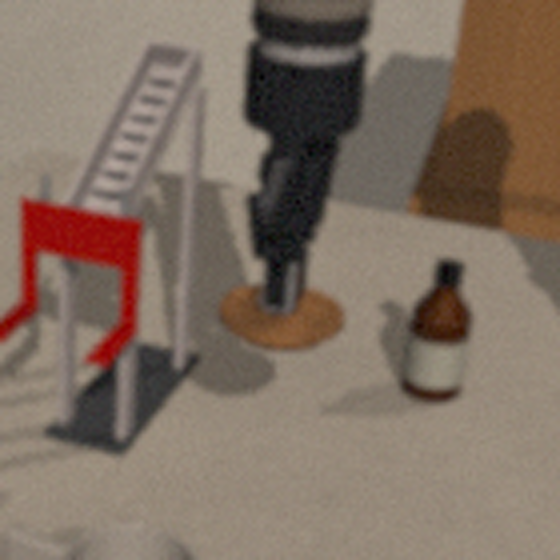

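```bash
python3 - <<'E'
from h import *
o=[180,0,180]; c=(.4840,.0911)
robot.move_to([*c,.2],o)
robot.line_to([*c,.135],o,velocity=.1); robot.pause(.2); st()
print(robot.line_to([*c,.114],o,velocity=.02,f_stop=6)); st()
S,a=snap('scene','s14');D,b=snap('side','d14')
for n,C,im in(('s',S,a),('d',D,b)):
    p=proj(C,[*c,.08])[0].astype(int); cv2.imwrite(f'pics/z14{n}.png',cv2.resize(im[p[1]-45:p[1]+45,p[0]-45:p[0]+45,::-1],None,fx=5,fy=5,interpolation=cv2.INTER_CUBIC))
E
```

```text
t 76.7 tcp [0.4845 0.0913 0.1357] rpy [1.7999e+02 9.0000e-02 1.8000e+02] gap 0.242 F [-0.3 -0.5 -0.6]
True
t 77.52 tcp [0.4838 0.091  0.1177] rpy [-1.7998e+02 -5.0000e-02  1.8000e+02] gap 0.238 F [-0.3 -1.3  4. ]
```

View pics/z14s.png

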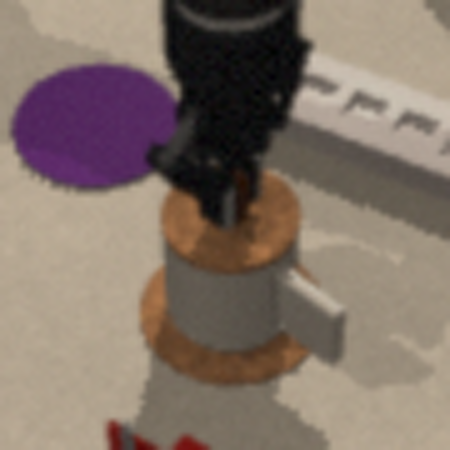

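View pics/z14d.png

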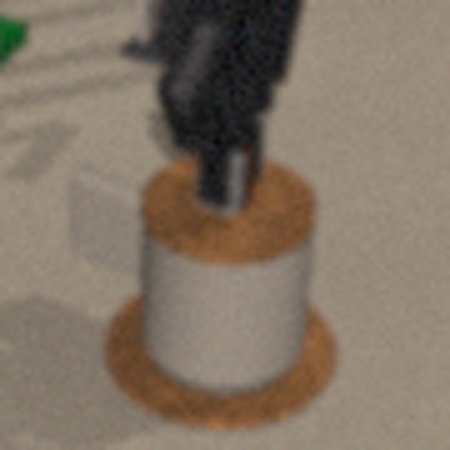

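Contact came at TCP z = 0.1177, exactly the height predicted for fully home, so the bung is seated. I'll release, retreat and check.

```bash
python3 - <<'E'
from h import *
o=[180,0,180]; c=(.4840,.0911)
fingers.gripper_to(.45); robot.pause(.2)
robot.line_to([*c,.2],o,velocity=.12)
robot.move_to([c[0]+.045,c[1],.29],o); robot.pause(.3); C,w=snap('wrist','w15'); 
robot.move_to([.45,.3,.35],o); robot.pause(.3);st()
S,a=snap('scene','s15');D,b=snap('side','d15')
out=[]
for n,C,im in(('s',S,a),('d',D,b)):
    p=proj(C,[*c,.08])[0].astype(int); out.append(cv2.resize(im[p[1]-45:p[1]+45,p[0]-40:p[0]+40,::-1],(356,400),interpolation=cv2.INTER_CUBIC))
cv2.imwrite('pics/z15.png',np.hstack(out))
E
```

```text
t 81.03 tcp [0.4509 0.2986 0.3495] rpy [-1.7996e+02 -3.0000e-02  1.7984e+02] gap 0.451 F [-0.8  0.  -0.2]
```

View pics/z15.png

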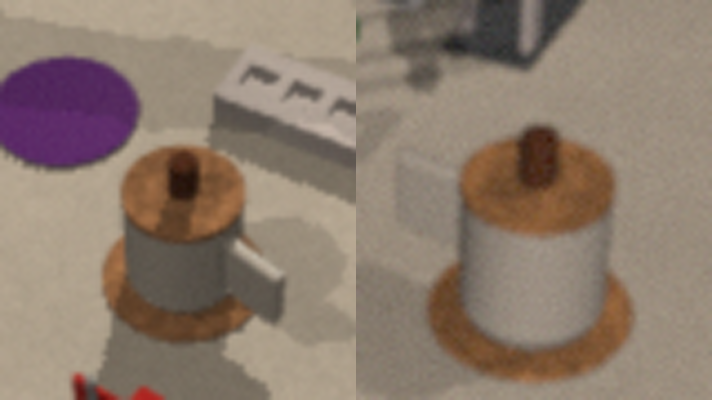

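View pics/s15.png

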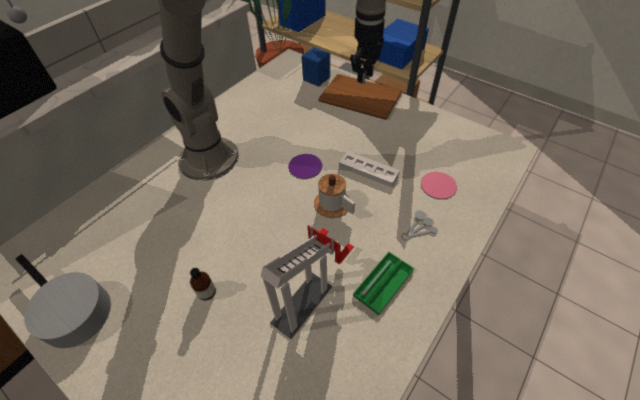

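View pics/w15.png

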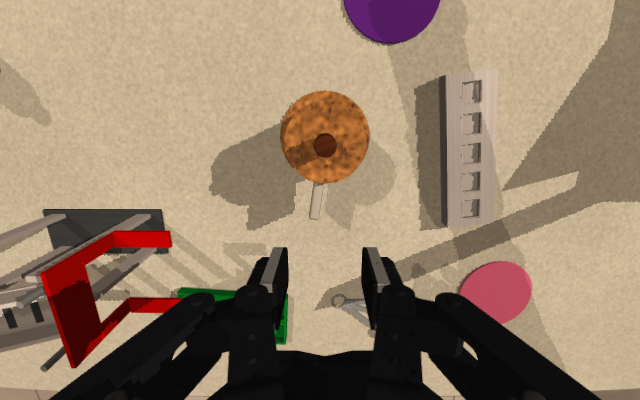

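The cup stands upright in the middle of the coaster with the bung level on its rim. The gate is shut, the bystanders haven't moved and the robot is clear, so I'm handing in.

```bash
python3 -c "
from h import *
print(workorder.close_job()); st()"
```

```text
the job is handed in; nothing more can be done
None
the job is handed in; nothing more can be done
```

I handed the job in at about 81 s, with every step done. No verdict is reported, so the results below are my own last checks.

- **Sweets:** I laid all five in the chute behind the shut gate. I held the cup by its handle, lifted the gate with its rim and caught them in the cup. Afterwards the chute was empty, nothing lay on the worktop, and the sweets showed in a pile inside the cup. They overlapped in that view, so I couldn't count all five one by one.
- **Cup:** It had been knocked about 25 mm aside before I picked it up, so I measured its position again first. It now stands upright on the orange cork coaster, and I measured its axis within about 2 mm of the coaster's centre.
- **Bung:** It met the rim with the gripper at a height of 117.7 mm, exactly where it should be when fully home. It looks level and centred in all three cameras.
- **Rest of the scene:** The gate is shut. The green case, the spoons, the bottle and the coaster look-alikes look unmoved in the last pictures. The gripper is clear of everything.

**Disagreement:** the wrist camera showed known sizes 2–4 % too small. To cancel that error I measured the cup and the bung from matching viewpoints.

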